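# Snap the baking utensils into the clip rack

## Task

Put the scraper and the spoon away in the utensil rack: lay the scraper in the left-hand block and the spoon in the right-hand one (left and right as seen from the robot), heads up the slope, with the head just clear of the upper clip, and press each handle in sideways until it has snapped fully home in both its clips and lies flat on the bed. Press firmly but not with brute force (never more than about 5 kg), let go, and leave the bowl, the bottle and the loaf tin where they are.

Things in the scene. Friction and masses are not known exactly. Their poses are not given: they have to be found in the camera images.
- scraper: Scraper: round wooden handle, 18 mm diameter, 130 mm long (x -65 to 65), then a flat rectangular blade 56 mm wide, 10 mm thick, to x = 135. Lies flat at the start on one side of the rack (either side), head roughly towards the robot. Origin: on the handle's axis at mid-handle, 9 mm above the worktop. x: along the handle to the head; z: up while lying. About 80 g, varies.
- spoon: Spoon: same handle, 18 mm diameter, 130 mm long (x -65 to 65), then a round flat bowl 54 mm across, 10 mm thick, to x = 135. Lies flat at the start on one side of the rack (either side), head roughly towards the robot. Origin: on the handle's axis at mid-handle, 9 mm above the worktop. x: along the handle to the head; z: up while lying. About 80 g, varies.
- scraper_head (a point): Point on the scraper's axis 100 mm from its origin, in the head. The head's underside is 9 mm below the axis.
- spoon_head (a point): Point on the spoon's axis 100 mm from its origin, in the head. The head's underside is 9 mm below the axis.
- rack: Plywood rack fixed to the worktop: foot 150 x 270 x 12 mm, origin under its centre, x towards the robot. A leaning board carries a row of three places 70 mm apart, each a block with two spring clips. The middle one holds a fixed palette knife, its 18 mm handle level with seated ones, its blade reaching 180 mm up the slope from mid-handle. Stay posts 70 mm high at y = +/-132 mm.
- left_block: Left place (world +y): wooden block with a clip at either end. Fixed on the board. Origin: where the utensil's origin comes when home (seated handle's axis, mid-handle), 45 mm above the board's face. Turns with the board: x up the slope (towards the robot), z square out of the board. The block spans x -4 to 52, 50 mm wide; below it the handle's butt end overhangs free.
- right_block: Right place (world -y): the same block. Fixed on the board. Origin: where the utensil's origin comes when home (seated handle's axis, mid-handle), 45 mm above the board's face. Turns with the board: x up the slope (towards the robot), z square out of the board. The block spans x -4 to 52, 50 mm wide; below it the handle's butt end overhangs free.
- left_low_clip (a point): Lower clip of the left block (x = +4 mm), point on the seated handle's axis; axes as the block. A clip is two sprung steel lips 10 mm thick, 24 mm long, round-ended, 14 mm apart when empty, their centres 6.5 mm above this point. A handle meets them with its axis 14 mm above home; the lower clip takes about 5 to 10 N to snap over, the upper one 7 to 14 N.
- left_high_clip (a point): Upper clip of the left block (x = +44 mm), likewise. With only one clip snapped the handle stays aslant, one end proud.
- right_low_clip (a point): Lower clip of the right block, likewise. Between the clips cheeks 11 mm thick stand 14 mm from the axis on either side, as high as 4 mm above it, so fingers cannot straddle a handle there.
- right_high_clip (a point): Upper clip of the right block, likewise. A handle that is home lies on the block's flat bed, 9 mm below its axis, and its top lies 9 mm above the axis, 2.5 mm above the lips' centres.
- board (a joint): Lean of the board from level, rad (0.40 to 0.65): it rises towards the robot; stiff, stays as set. Board 145 x 250 mm, hinged along its far edge, 80 mm beyond the rack's origin and 24 mm up.
- bowl: Bystander: steel mixing bowl, 140 mm across, 60 mm high; origin under its centre.
- bottle: Bystander: white plastic bottle, 60 mm across, 190 mm high; origin under its centre.
- loaf_tin: Bystander: dark steel loaf tin 80 x 160 x 60 mm; origin under its centre.
Things that resemble listed ones, but are neither listed nor needed, are in the scene too. What is shaped like the scraper but black is not meant. What is shaped like the spoon but orange is not meant.

How it is judged (in metres and radians):
At the end, for the whole second after the job is handed in: The scraper is home in the left block and the spoon in the right one, at rest: handle axis within 4 mm of the seated height, within 5 mm sideways and 15 mm along the slope of the block's origin, within 0.07 rad of the block's x axis, head up the slope (z of scraper in the frame of left_block between -0.004 and 0.004 m and y of scraper in the frame of left_block between -0.005 and 0.005 m and x of scraper in the frame of left_block between -0.015 and 0.015 m and angle between the x axis of scraper and the x axis of left_block, either way round below 0.07 rad and x of scraper_head in the frame of left_block above 0.05 m and linear speed of each of scraper, spoon below 0.02 m/s and z of spoon in the frame of right_block between -0.004 and 0.004 m and y of spoon in the frame of right_block between -0.005 and 0.005 m and x of spoon in the frame of right_block between -0.015 and 0.015 m and angle between the x axis of spoon and the x axis of right_block, either way round below 0.07 rad and x of spoon_head in the frame of right_block above 0.05 m); the robot touches nothing.
It fails at once if The scraper is pressed on the bed of its block with more than 60 N (contact force between scraper and left_block above 60 N).
It fails at once if The spoon is pressed on the bed of its block with more than 60 N (contact force between spoon and right_block above 60 N).
It fails at once if The bowl is moved more than 30 mm (distance of bowl from where it was at the start of the episode above 0.03 m).
It fails at once if The bottle is moved more than 30 mm (distance of bottle from where it was at the start of the episode above 0.03 m).
It fails at once if The loaf tin is moved more than 30 mm (distance of loaf_tin from where it was at the start of the episode above 0.03 m).
It also fails if it takes over 72 s, if anything falls off the work surface, if the arm or the gripper's body presses on something with over 40 N, if the wrist force passes 120 N, or if a joint passes its speed limit or range.

## Robot

A 6-joint arm with a two-finger parallel gripper is mounted at the origin on the work surface. World frame = base frame: x ahead of the robot, y to its left, z up, the work surface at z = 0. Lengths are in mm, angles in rad, forces in N, time in s.
With the tool pointing down it reaches from about 350 to 775 mm from the base axis. Payload 7.3 kg.
Tool frame: the origin (TCP) lies midway between the tips of the shut fingers; the grasp point (between the pads) lies 19 mm behind it; z points along the fingers, y is the line along which they close (so a half turn about z gives the same grasp; the last joint's range is limited). The gripper opens to 92 mm and grips with 3 to 60 N. Pads are 19 mm wide; open, the fingers measure 130 mm over their backs; the gripper's body (75 mm by 190 mm) begins 47 mm behind the grasp point.
Start: joints at [1.1, 0.342, 1.524, -0, 1.275, -0.146], TCP at [167.523, 497.575, 226.741] pointing down, gripper open.
Joint ranges: [-2.53, 2.53], [-0.77, 2.02], [0.04, 2.7], [-1, 4.14], [0.28, 2.66], [-3.11, 3.11]. Speed limits (rad/s): [2.57, 2.57, 3.14, 3.14, 3.14, 3.14].

## Interface

Orientations are given as [roll, pitch, yaw] about the fixed x, y, z axes, in that order (R = Rz(yaw) Ry(pitch) Rx(roll)).
In Python, from plant import get_obs, capture, camera_model, close_job, search_frame, regions_of, pinpoint gives the robot as it stands. The module is installed in compiled form; this text tells all that it offers.
- The arm moves only by the shell command python3 -m pendant 'ROWS'. ROWS is JSON, one flat list of numbers, 7 for each row, row after row: the shift along the tool's x, y, z in units of 30 mm (1.0 is 30 mm), then the turn, a rotation vector about the tool's x, y, z in units of 4 degrees (1.0 is 4 degrees), then the closure, from -1 (fully open) to 1 (shut), so that 0 is half open. In form: [dx, dy, dz, wx, wy, wz, gripper, dx, dy, dz, wx, wy, wz, gripper, ...]. A call has 1 to 12 rows; each row shifts and turns the commanded pose from where the row before left it, along the tool's axes as they then stand; what a row does not reach is not made up. A row lasts 1/10 s, in which the tool goes at most 50 mm and 8.59 degrees, less where a joint would pass 70% of its speed; a pose out of reach is approached as far as the arm can. A call with a number of a shift or a turn outside -1 to 1 is refused whole. A call with a gripper value outside its range is refused whole. The fingers move at their own pace and stop on an object; the grip force is fixed at half the most. Time passes only in rows, so rows that do not move let the fingers close. It gives the time, the measured TCP pose, the force, the opening and the grip force at its end, in the units of the state.
- get_obs(): the state, without advancing time (a new reading comes with each control period).
- capture(name): name is "side" or "top" or "wrist"; returns the picture (384x512x3 uint8, red, green, blue); there is no depth.
- camera_model(name): a dict with "fov_y" (degrees; the focal length in pixels is half the picture's height over the tangent of half this angle, whatever the lens; pixels are square), "cx", "cy" (the principal point, pixels), "pose" (4x4, takes a point from camera to world coordinates). Camera axes: x right, y up, looking along -z (the intrinsics and any distortion apply to the point x, -y, -z); pixel columns grow to the right and rows downward; lengths in mm; the calibration is good to about 2 mm. The wrist camera is an equidistant fisheye: a pixel r from the principal point sees the ray r / f radians off the axis. A picture is of the moment at which its call begins: read the wrist's pose just before it. camera_model takes no time and is no camera call; for the wrist camera it gives the pose at the moment of the call.
- close_job(): hands the job in; it is judged then, once.
Trained networks look in the newest picture that a camera, given by its name, has taken for a name from the list of things; names that differ only in an ending like _2 or _b are one class to them, and where a whole thing is asked for, a point or a joint stands for the part that bears it (a point fixed in the world has none). Each returns a list of dicts, best first, with "score" (0 to 1); they miss things now and then, are a little off and sometimes report something else, mostly with a low value. They report only what shows in the picture. A call takes as long as a camera call. They do not tell look-alikes from the thing itself.
- search_frame(camera, thing): "location" ([column, row] in pixels, amid what is visible of it).
- regions_of(camera, thing): "pixels" (384x512 bool, what is visible of it) and "location" ([column, row] in pixels, amid what is visible of it).
- pinpoint(camera, thing): "location" ([column, row] in pixels: a listed point, or the origin of a listed thing).
The state is a dict: "time": time; "joint_positions": joint angles; "dq": joint speeds; "tau": joint torques, N m; "tool_pos": TCP position; "tcp_rot": TCP orientation; "contact_force": force on the tool from outside, world axes, zero at the start; "moment": the same for the moment, N m; "grip_width": finger opening in mm; "finger_force": force on a finger pad.
Only numpy, scipy, OpenCV 4.12 (cv2) and the standard library are available. Lean on these libraries where they do the work, as an engineer would, in place of code of your own. Each camera call takes 0.05 s, during which the arm holds its last target. There are 200 camera calls.

## Working session

There is one attempt and no reset: what is moved stays moved. The work goes in short steps, Python scripts to look and compute and a shell command to move; the robot and the scene stay as the last step left them, time stands still between calls to the robot, and variables do not carry over. Pictures are saved under pics/ and viewed, at most 10 in all, crops included, and the job is handed in when it is done.

```bash
mkdir -p pics; cat > h.py <<'E'
import numpy as np,cv2
from plant import *
from scipy.spatial.transform import Rotation as R
def ray(cam,px,m=None):
    m=m or camera_model(cam);P=np.array(m["pose"]);f=192/np.tan(np.radians(m["fov_y"])/2)
    u=(px[0]-m["cx"]);v=(px[1]-m["cy"])
    if cam=="wrist":
        r=np.hypot(u,v)+1e-9;t=r/f;d=np.array([np.sin(t)*u/r,-np.sin(t)*v/r,-np.cos(t)])
    else: d=np.array([u/f,-v/f,-1.]);d/=np.linalg.norm(d)
    return P[:3,3],P[:3,:3]@d
def onz(cam,px,z,m=None):
    o,d=ray(cam,px,m);return o+d*(z-o[2])/d[2]
def proj(cam,p,m=None):
    m=m or camera_model(cam);P=np.array(m["pose"]);f=192/np.tan(np.radians(m["fov_y"])/2)
    q=P[:3,:3].T@(np.array(p)-P[:3,3]);x,y,z=q[0],-q[1],-q[2]
    if cam=="wrist":
        r=np.hypot(x,y);t=np.arctan2(r,z);return np.array([m["cx"]+f*t*x/r,m["cy"]+f*t*y/r])
    return np.array([m["cx"]+f*x/z,m["cy"]+f*y/z])
def save(name,img): cv2.imwrite("pics/"+name,cv2.cvtColor(img,cv2.COLOR_RGB2BGR))
E
python3 - <<'E'
from h import *
np.set_printoptions(precision=1,suppress=True)
a=capture("top");b=capture("side")
save("a.png",cv2.resize(np.vstack([a,b]),(800,1200))[:600]);save("b.png",cv2.resize(b,(800,600)))
for c in("top","side"):
  m=camera_model(c);print(c,m["fov_y"],m["cx"],m["cy"],np.array(m["pose"]))
  for t in("scraper","spoon","scraper_head","spoon_head","rack","left_block","right_block","left_low_clip","left_high_clip","right_low_clip","right_high_clip","bowl","bottle","loaf_tin"):
    print(t,[(np.array(r["location"]),round(r["score"],2),onz(c,r["location"],9)) for r in pinpoint(c,t)][:3])
print(get_obs())
E
```

```text
top 46.3500330131335 254.3962509767167 195.121355151772 [[  -0.     1.    -0.1  432.4]
 [  -1.    -0.     0.   -23.2]
 [   0.     0.1    1.  1510.6]
 [   0.     0.     0.     1. ]]
scraper [(array([307.7, 130.1]), 0.87, array([ 769.4, -212.9,    9. ])), (array([412.9, 205.7]), 0.77, array([ 505.9, -558.8,    9. ])), (array([349. , 215.6]), 0.68, array([ 476.6, -343.3,    9. ]))]
spoon [(array([145.9, 216.8]), 0.79, array([484.7, 336.2,   9. ])), (array([ 98.1, 211.9]), 0.78, array([504. , 496.1,   9. ]))]
scraper_head [(array([329.6, 110.3]), 0.96, array([ 836.6, -289.5,    9. ])), (array([387.9, 209.5]), 0.83, array([ 494.7, -474.4,    9. ])), (array([359.7, 241.8]), 0.81, array([ 388.7, -375.9,    9. ]))]
spoon_head [(array([ 86.7, 238.7]), 0.89, array([415.4, 533.2,   9. ])), (array([142.2, 246.2]), 0.86, array([387.2, 348.4,   9. ])), (array([144.9, 215.1]), 0.27, array([490.5, 339.6,   9. ]))]
rack [(array([249.1, 204.4]), 0.97, array([520.1,  -9.5,   9. ]))]
left_block [(array([224.8, 193.4]), 0.74, array([558.6,  71.4,   9. ]))]
right_block [(array([272.4, 189.2]), 0.77, array
[... 2302 characters left out ...]
]), 0.45, array([522.6, -34.1,   9. ]))]
bowl [(array([277.3, 123.5]), 0.72, array([683.1, 374.3,   9. ]))]
bottle [(array([310.5, 309.3]), 0.91, array([ 675.3, -409.5,    9. ])), (array([244.6, 196. ]), 0.74, array([526.1,  17. ,   9. ]))]
loaf_tin [(array([305.5, 204.4]), 0.7, array([724.6, -37.2,   9. ]))]
{'time': 1.5, 'joint_positions': array([ 1.1,  0.3,  1.5, -0. ,  1.3, -0.1]), 'dq': array([-0.,  0.,  0.,  0., -0.,  0.]), 'tau': array([  0. , -43.1, -24.4,   0.1,   0. ,  -0. ]), 'tool_pos': array([167.5, 497.6, 226.7]), 'tcp_rot': array([3.1, 0. , 2.8]), 'contact_force': array([ 0.2, -0.5, -0.7]), 'moment': array([-0.,  0., -0.]), 'finger_force': 0.0, 'grip_width': 91.64762645859986}
```

View pics/a.png

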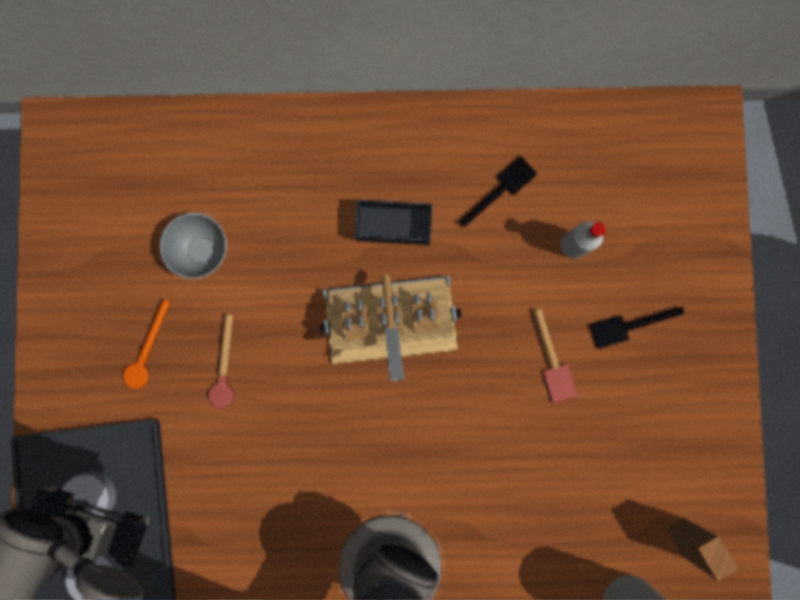

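View pics/b.png

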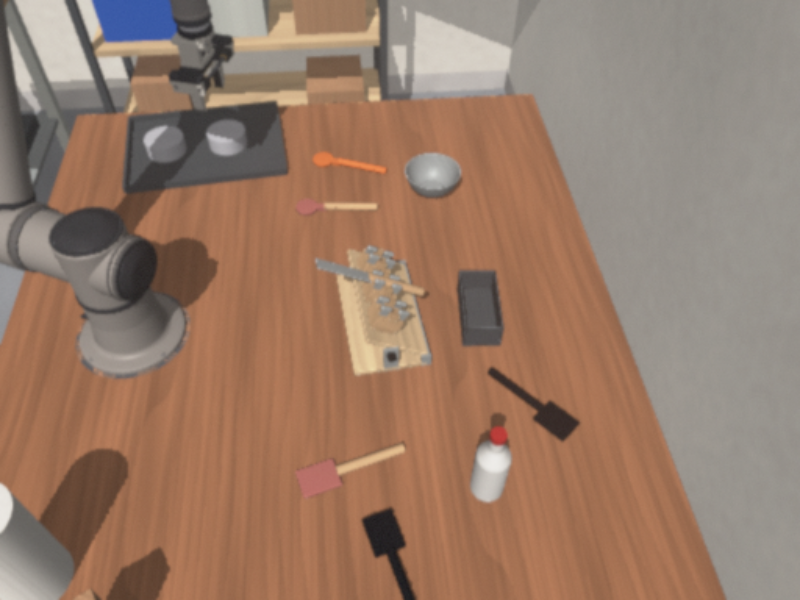

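Top view at native pixels: 
- **Scraper shapes:** the wooden one with a red head at (349,216) is meant. The ones at (308,130) and (413,206) are black.
- **Spoon shapes:** the wooden one with a red head at (146,217) is meant. The one at (98,212) is orange.

So the scraper lies to the right of the rack and the spoon to the left. The rack is at (249,204). Next I'll fit the rack and make the confirming crop.

```bash
cat > rack.py <<'E'
from h import *
from scipy.optimize import least_squares
def blk(p,side):  # p: x,y,yaw(dev from pi),lean,s -> 4x4 of block
    x,y,w,l,s=p
    Rr=R.from_euler('z',np.pi+w).as_matrix()
    Rb=Rr@R.from_euler('y',-l).as_matrix()
    o=np.array([x,y,0])+Rr@np.array([-80,0,24])+Rb@np.array([s,(-70 if side=="left" else 70 if side=="right" else 0),45.])
    T=np.eye(4);T[:3,:3]=Rb;T[:3,3]=o;return T
def pts(p):
    d={}
    for sd in("left","right"):
        T=blk(p,sd)
        for n,x in(("_block",0),("_low_clip",4),("_high_clip",44)): d[sd+n]=T[:3,3]+T[:3,0]*x
    return d
def fit(obs,p0,prior=None):
    def f(p):
        d=pts(p);r=[]
        for c,m,n,px,w in obs: r+=list((proj(c,d[n],m)-px)*w)
        return np.array(r+list((p-p0)/np.array([50,50,.3,.15,40]) if prior is None else (p-prior[0])/prior[1]))
    return least_squares(f,p0,loss="soft_l1",f_scale=1.5)
E
python3 - <<'E'
from rack import *
np.set_printoptions(precision=2,suppress=True)
obs=[]
for c in("top","side"):
    img=capture(c);m=camera_model(c)
    for sd in("left","right"):
        for n in("_block","_low_clip","_high_clip"):
            r=pinpoint(c,sd+n)
            if r: obs.append((c,m,sd+n,r[0]["location"],1.))
    if c=="top":
        save("c.png",np.hstack([cv2.resize(img[170:270,80:180],(390,390)),cv2.resize(img[170:270,310:410],(390,390))]))
r=fit(obs,np.array([540,-10,0,.5,70.]))
print(r.x);J=r.jac;print(np.sqrt(np.diag(np.linalg.inv(J.T@J))))
d=pts(r.x)
for o in obs: print(o[0],o[2],proj(o[0],d[o[2]],o[1])-o[3])
for k in d: print(k,d[k])
np.save("p.npy",r.x)
E
```

```text
[561.08  -4.51   0.09   0.34 111.82]
[27.69  3.15  0.02  0.07 23.64]
top left_block [-2.46  3.3 ]
top left_low_clip [ 0.34 -0.44]
top left_high_clip [-1.95 -0.02]
top right_block [-1.36  0.  ]
top right_low_clip [127.39 -58.24]
top right_high_clip [1.72 0.61]
side left_block [0.81 1.07]
side left_low_clip [ 0.67 -0.96]
side left_high_clip [-0.93  0.2 ]
side right_block [-0.76  0.71]
side right_low_clip [-2.66  2.81]
side right_high_clip [  43.38 -107.95]
left_block [543.97  64.2  103.43]
left_low_clip [540.21  63.85 104.75]
left_high_clip [502.62  60.34 117.98]
right_block [556.96 -75.2  103.43]
right_low_clip [553.2  -75.55 104.75]
right_high_clip [515.61 -79.05 117.98]
```

View pics/c.png

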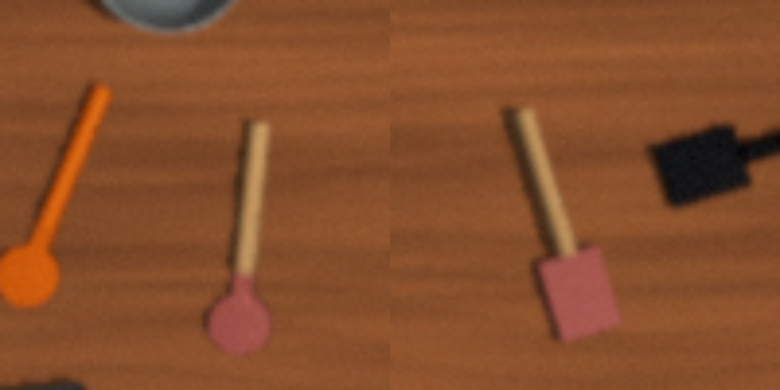

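The crop confirms the targets: the wooden-handled, red-headed spoon (left panel, handle about (258,125) to (245,275)) and the red-headed scraper (right panel, handle about (522,112) to (568,252)). Next I'll look at the rack from closer, using the wrist camera.

```bash
cat > go.py <<'E'
from h import *
def go(pos,Rt,o=None):
    o=o or get_obs();R0=R.from_euler('xyz',o["tool_pos"]*0+o["tcp_rot"])
    t=R0.inv().apply(np.array(pos)-o["tool_pos"])/30
    rv=(R0.inv()*Rt).as_rotvec(degrees=True)/4
    print("t",round(o["time"],2),"SHIFT(tool units, before turn)",np.round(t,2),"TURN",np.round(rv,2),"| shift after turn",np.round(Rt.inv().apply(np.array(pos)-o["tool_pos"])/30,2))
def down(yaw): return R.from_euler('xyz',[np.pi,0,yaw])
E
python3 - <<'E'
from go import *
go([520,-10,380],down(np.pi+.09))
o=get_obs();P=np.array(camera_model("wrist")["pose"]);R0=R.from_euler('xyz',o["tcp_rot"])
print(o["tcp_rot"],R0.inv().apply(P[:3,3]-o["tool_pos"]),R0.inv().as_matrix()@P[:3,:3],camera_model("wrist")["fov_y"])
m=camera_model("top")
for a,b in(((146.7,201.3),(141,260)),((343.3,198.7),(358.7,256))): print(onz("top",a,9),onz("top",b,5))
E
```

```text
t 2.2 SHIFT(tool units, before turn) [-16.53 -12.28  -5.11] TURN [ 0.    0.   -5.94] | shift after turn [-10.18 -17.91  -5.11]
[ 3.14148641e+00 -1.97077243e-06  2.81679875e+00] [  72.50822898    0.97931767 -157.02671639] [[ 3.37533028e-04  9.63205462e-01  2.68765930e-01]
 [ 9.99999513e-01 -7.58162407e-05 -9.84150957e-04]
 [-9.27562754e-04  2.68766131e-01 -9.63205018e-01]] 65.70646984690485
[536.64283027 333.61803909   9.        ] [341.47854328 353.33918415   5.        ]
[ 533.62573302 -326.07651269    9.        ] [ 341.61205644 -371.79535773    5.        ]
```

```bash
python3 -m pendant '[0,0,-1,0,0,0,-1, -0.8,-0.6,-1,0,0,-0.5,-1, -1,-0.8,-1,0,0,-0.5,-1, -1,-0.8,-1,0,0,-0.5,-1, -1,-0.8,-1,0,0,-0.5,-1, -1,-0.8,0,0,0,-0.5,-1, -1,-0.9,0,0,0,-0.5,-1, -1,-0.9,0,0,0,-0.5,-1, -1,-0.9,0,0,0,-0.5,-1, -1,-0.9,0,0,0,-0.5,-1]' && python3 -c "
from go import *
go([520,-10,380],down(np.pi+.09))"
```

```text
time: 3.2
tool_pos: [388.1, 230.8, 377.0]
tcp_rot: [3.141, 0.001, 3.132]
contact_force: [0.4, 1.1, -1.1]
grip_width: 92.0
finger_force: 0.0
t 3.2 SHIFT(tool units, before turn) [-4.47 -7.99 -0.1 ] TURN [ 0.01  0.01 -1.42] | shift after turn [-3.66 -8.39 -0.1 ]
```

```bash
python3 -m pendant '[-0.5,-1,0,0,0,-0.2,-1, -0.5,-1,0,0,0,-0.2,-1, -0.5,-1,0,0,0,-0.2,-1, -0.5,-1,0,0,0,-0.2,-1, -0.5,-1,0,0,0,-0.2,-1, -0.5,-1,0,0,0,-0.2,-1,-0.5,-1,0,0,0,-0.1,-1, -0.5,-1,0,0,0,-0.1,-1,0,0,0,0,0,0,-1,0,0,0,0,0,0,-1]' && cat > look.py <<'E'
from rack import *
import sys,pickle
np.set_printoptions(precision=2,suppress=True)
try: obs=pickle.load(open("obs.pkl","rb"))
except: obs=[]
m=camera_model("wrist");img=capture("wrist");k=len(obs)
for sd in("left","right"):
    for n in("_block","_low_clip","_high_clip"):
        r=pinpoint("wrist",sd+n)
        if r: print(sd+n,[(x["location"],round(x["score"],2)) for x in r[:2]]);obs.append(("wrist",m,sd+n,r[0]["location"],1.))
pickle.dump(obs,open("obs.pkl","wb"))
r=fit(obs,np.load("p.npy"),(np.array([541,-4,.05,.52,75]),np.array([30,30,.2,.1,40])))
print(r.x);J=r.jac;print(np.sqrt(np.diag(np.linalg.inv(J.T@J))))
d=pts(r.x)
for o in obs: print(o[2],proj(o[0],d[o[2]],o[1])-o[3])
for q in d: print(q,d[q])
np.save("p.npy",r.x);np.save("img.npy",img)
big=cv2.resize(img,(800,600))
save(sys.argv[1],big)
E
python3 look.py d.png; cat <<E
E
```

```text
time: 4.2
tool_pos: [516.1, -3.3, 376.3]
tcp_rot: [3.141, -0.001, -3.056]
contact_force: [-0.7, -0.3, -0.2]
grip_width: 91.5
finger_force: 0.0
left_block [([301.3, 177.3], 0.78)]
left_low_clip [([299.5, 177.7], 0.95)]
left_high_clip [([299.9, 155.1], 0.68), ([429.7, 142.5], 0.55)]
right_block [([206.8, 178.0], 0.58), ([439.8, 95.7], 0.23)]
right_low_clip [([202.5, 173.4], 0.93)]
right_high_clip [([201.5, 154.6], 0.74)]
[528.86  -8.07   0.08   0.51  91.17]
[10.92  1.26  0.01  0.04 10.55]
left_block [-2.28  0.8 ]
left_low_clip [-0.19 -1.57]
left_high_clip [ 2.38 -0.02]
right_block [-1.84 -0.62]
right_low_clip [2.16 2.02]
right_high_clip [ 0.02 -0.22]
left_block [545.83  63.46 107.82]
left_low_clip [542.35  63.19 109.78]
left_high_clip [507.56  60.49 129.33]
right_block [556.67 -76.12 107.82]
right_low_clip [553.19 -76.39 109.78]
right_high_clip [518.4  -79.09 129.33]
```

View pics/d.png

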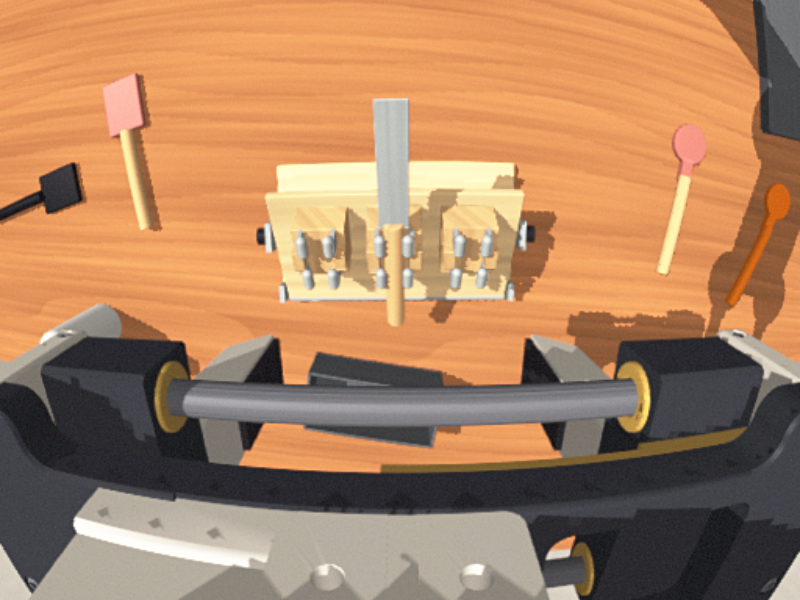

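The wrist view shows the rack clearly at native (250,140): lips at both outer places, the knife butt at about (254,206) and the blade tip at about (250,64). One enlarged crop will give me exact features for fitting the lean.

```bash
python3 -c "
from h import *
i=np.load('img.npy')[60:210,160:350];save('e.png',cv2.resize(i,None,fx=4,fy=4,interpolation=cv2.INTER_CUBIC))"
```

```text
(no output)
```

View pics/e.png

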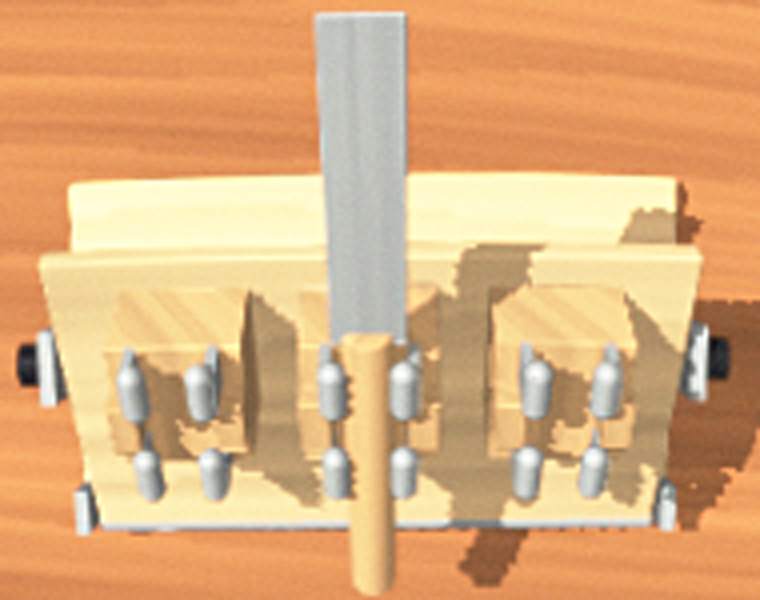

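```bash
cat > fit2.py <<'E'
from rack import *
np.set_printoptions(precision=2,suppress=True)
m=camera_model("wrist")
def world(p,f):
    k,a=f
    if k=="rack":
        return np.array([p[0],p[1],0])+R.from_euler('z',np.pi+p[2]).apply(a)
    if k=="board":
        T=blk(p,"mid");T0=T[:3,3]-T[:3,:3]@np.array([p[4],0,45]);return T0+T[:3,:3]@np.array(a)
    T=blk(p,k);return T[:3,3]+T[:3,:3]@np.array(a)
F=[];
for k,xs in(("right",((133,200),(149,213))),("mid",((331,404),(336,404))),("left",((537,607),(527,593)))):
    for x,(a,b),row in zip((44,4),xs,({"right":392,"mid":390,"left":390}[k],475 if k=="right" else 473)):
        F+=[(k,[x,12,6.5],a,row,1),(k,[x,-12,6.5],b,row,1)]
F+=[("mid",[-65,0,0],373,588,.5),("mid",[180,0,1],361,14,.7),("board",[145,125,0],40,257,.7),("board",[145,-125,0],702,256,.7),
 ("rack",[75,135,12],68,184,.5),("rack",[75,-135,12],678,178,.5)]
# y sign: block/rack y is world -y for yaw=pi ; right place has +y
def f(p): return np.concatenate([(proj("wrist",world(p,(k,a)),m)-[160+u/4,60+v/4])*w for k,a,u,v,w in F])
r=least_squares(f,[535,-6,.08,.5,80],loss="soft_l1",f_scale=1)
print(r.x,np.abs(f(r.x)).max());J=r.jac;print(np.sqrt(np.diag(np.linalg.inv(J.T@J))))
print(f(r.x).reshape(-1,2))
for q,v in pts(r.x).items(): print(q,v)
np.save("p.npy",r.x)
E
python3 fit2.py
python3 - <<'E'
from h import *
np.set_printoptions(precision=1,suppress=True)
m=camera_model("wrist");capture("wrist")
for t in("scraper","spoon","scraper_head","spoon_head"):
  print(t,[(x["location"],round(x["score"],2),onz("wrist",x["location"],9,m)) for x in pinpoint("wrist",t)])
E
```

```text
[517.5   -7.57   0.09   0.52  78.25] 0.835591756947224
[1.78 0.45 0.01 0.02 2.24]
[[ 0.38  0.22]
 [ 0.43 -0.05]
 [ 0.34 -0.15]
 [ 0.15 -0.26]
 [ 0.64  0.11]
 [-0.22  0.01]
 [ 0.33  0.06]
 [-0.37 -0.01]
 [-0.32  0.02]
 [-0.84  0.11]
 [-0.03 -0.11]
 [-0.57 -0.14]
 [-0.07 -0.82]
 [ 0.21 -0.1 ]
 [-0.42  0.69]
 [ 0.18  0.14]
 [-0.03 -0.23]
 [-0.1   0.02]]
left_block [545.67  65.35 102.14]
left_low_clip [542.23  65.03 104.14]
left_high_clip [507.75  61.83 124.18]
right_block [558.64 -74.04 102.14]
right_low_clip [555.19 -74.36 104.14]
right_high_clip [520.72 -77.57 124.18]
scraper [([12.8, 126.6], 0.88, array([ 501. , -560.1,    9. ])), ([85.6, 114.7], 0.75, array([ 476.5, -342.2,    9. ])), ([441.9, 91.2], 0.57, array([363.7, 355.5,   9. ]))]
spoon [([479.5, 167.9], 0.77, array([506. , 497.4,   9. ])), ([428.2, 146.9], 0.64, array([480.5, 339.7,   9. ])), ([294.5, 176.5], 0.52, array([567.4,  72.6,   9. ]))]
scraper_head [([78.5, 66.5], 0.93, array([ 379.5, -365.3,    9. ])), ([38.2, 118.4], 0.84, array([ 483.5, -473.3,    9. ])), ([201.9, 172.7], 0.38, array([575.2, -97. ,   9. ]))]
spoon_head [([499.0, 132.4], 0.9, array([417.1, 542.8,   9. ])), ([441.1, 94.4], 0.83, array([370.5, 354.3,   9. ])), ([207.4, 177.1], 0.46, array([582.6, -86.4,   9. ]))]
```

```bash
python3 -c "
from go import *
go([504,337,150],down(np.pi-.12))"
```

```text
t 4.8 SHIFT(tool units, before turn) [-0.59 11.32  7.56] TURN [0.   0.   2.97] | shift after turn [ 1.75 11.2   7.56]
```

```bash
python3 -m pendant '[-0.06,1,0,0,0,0,-1,-0.06,1,0,0,0,0,-1,-0.06,1,0.5,0,0,0,-1,-0.06,1,0.7,0,0,0,-1,-0.06,1,0.9,0,0,0,-1,-0.06,1,0.9,0,0,0,-1,-0.06,1,0.9,0,0,0,-1,-0.06,1,0.9,0,0,0,-1,-0.06,1,0.9,0,0,0,-1,-0.06,1,0.9,0,0,1,-1,0,1,0.9,0,0,1,-1,0,0.3,0.06,0,0,0.97,-1]' && python3 -m pendant '[0,0,0,0,0,0,-1,0,0,0,0,0,0,-1]' && cat > uten.py <<'E'
from go import *
import sys
np.set_printoptions(precision=1,suppress=True)
def see(t,name=None):
    m=camera_model("wrist");img=capture("wrist")
    for c in(t,t+"_head"):
        print(c,[(x["location"],round(x["score"],2),onz("wrist",x["location"],9,m)) for x in pinpoint("wrist",c)])
    if name: save(name,cv2.resize(img,(800,600)))
    # wood+red mask principal line
    hsv=cv2.cvtColor(img,cv2.COLOR_RGB2HSV)
    for x in regions_of("wrist",t)[:2]:
        M=np.array(x["pixels"]);v,u=np.nonzero(M)
        P=np.array([onz("wrist",(a,b),9,m)[:2] for a,b in zip(u,v)])
        c=P.mean(0);_,_,V=np.linalg.svd(P-c,full_matrices=False);d=V[0]*(1 if V[0][0]<0 else -1)
        s=(P-c)@d;print("region",round(x["score"],2),len(P),"butt",c+d*s.min(),"tip",c+d*s.max(),"len",np.ptp(s),"yaw-pi",np.arctan2(-d[1],-d[0]))
        # handle only
        b=s<s.min()+115;Q=P[b];cq=Q.mean(0);_,_,V=np.linalg.svd(Q-cq,full_matrices=False);d=V[0]*(1 if V[0][0]<0 else -1);sq=(Q-cq)@d
        print("handle butt",cq+d*sq.min(),"yaw-pi",np.arctan2(-d[1],-d[0]),"x=-27 at",cq+d*(sq.min()+38),"width",4*np.std((Q-cq)@[-d[1],d[0]]))
E
python3 -c "
from uten import *
see('spoon','f.png')"
```

```text
time: 6.0
tool_pos: [505.5, 338.2, 145.6]
tcp_rot: [-3.139, -0.006, 3.021]
contact_force: [-0.5, 0.5, 0.7]
grip_width: 91.4
finger_force: 0.0
time: 6.2
tool_pos: [508.2, 336.3, 150.2]
tcp_rot: [3.142, 0.001, 3.023]
contact_force: [-0.1, -0.6, -0.1]
grip_width: 91.7
finger_force: 0.0
spoon [([400.6, 158.5], 0.66, array([507.4, 497.4,   9. ]))]
spoon_head [([256.8, 39.6], 0.82, array([371. , 353.7,   9. ])), ([426.5, 78.2], 0.69, array([419.4, 536.5,   9. ]))]
region 0.79 3560 butt [572.8 472.3] tip [385.5 543.5] len 200.36488538918522 yaw-pi -0.36318393121900033
handle butt [572.4 471.4] yaw-pi -0.38330325071622817 x=-27 at [537.2 485.6] width 23.87894828107738
region 0.58 4440 butt [539.  337.1] tip [341.5 358.2] len 198.58732734122458 yaw-pi -0.10674912769831531
handle butt [539. 337.] yaw-pi -0.10791350283154762 x=-27 at [501.2 341.1] width 19.723444588825288
```

View pics/f.png

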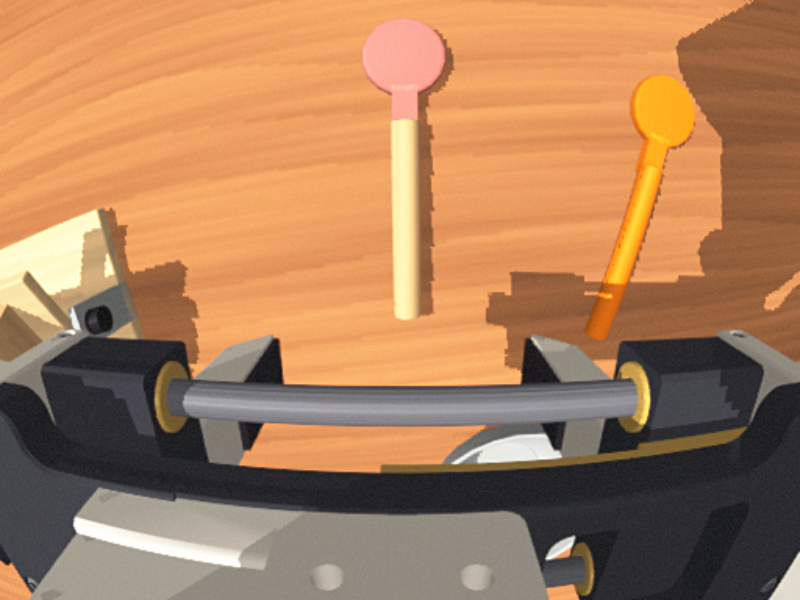

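The view shows the red-headed spoon at native (259,130), handle end at about (260,203), clear of the orange one. The second region matches (length 199 mm). I'll descend to grasp at x=-27.

```bash
python3 -c "
from go import *
go([501.2,341,1.5],down(np.pi-.108))"
```

```text
t 6.4 SHIFT(tool units, before turn) [0.27 0.14 4.98] TURN [ 0.01  0.02 -0.18] | shift after turn [0.26 0.15 4.98]
```

```bash
python3 -m pendant '[0.27,0.14,0.8,0,0,-0.18,-0.3,0,0,1,0,0,0,-0.3,0,0,1,0,0,0,-0.3,0,0,1,0,0,0,-0.3,0,0,0.8,0,0,0,-0.3,0,0,0.38,0,0,0,-0.3,0,0,0,0,0,0,0.2,0,0,0,0,0,0,1,0,0,0,0,0,0,1,0,0,0,0,0,0,1,0,0,0,0,0,0,1]'; python3 -c "
from go import *
o=get_obs();print(o['grip_width'],o['finger_force'])"
```

```text
time: 7.5
tool_pos: [500.5, 341.6, 0.8]
tcp_rot: [3.141, 0.0, 3.034]
contact_force: [-0.4, -0.2, 0.7]
grip_width: 24.0
finger_force: 0.0
24.030761650933773 0.0
```

```bash
python3 -m pendant '[0,0,0,0,0,0,1,0,0,0,0,0,0,1,0,0,-0.3,0,0,0,1,0,0,-0.6,0,0,0,1,0,0,-1,0,0,0,1,0,0,-1,0,0,0,1,0,0,-1,0,0,0,1,0,0,-1,0,0,0,1,0,0,-1,0,0,0,1,0,0,-1,0,0,0,1,0,0,-1,0,0,0,1,0,0,-1,0,0,0,1]'; cat > place.py <<'E'
from rack import *
from go import go
def tgt(side,xs,h,off):   # TCP over block-x xs, handle-axis height h, axis lies off mm behind tip
    T=blk(np.load("p.npy"),side);Rb=T[:3,:3]
    Rt=R.from_matrix(np.column_stack([Rb[:,0],-Rb[:,1],-Rb[:,2]]))
    return T[:3,3]+Rb@np.array([xs,0,h-off]),Rt
def where(side):
    T=blk(np.load("p.npy"),side);from_=get_obs()["tool_pos"]
    print("TCP in block",np.round(T[:3,:3].T@(from_-T[:3,3]),1))
E
python3 -c "
from place import *
o=get_obs();print(o['grip_width'],o['finger_force'])
p,Rt=tgt('right',-27,70,8.2);print(p);go(p,Rt)
p,_=tgt('right',-27,150,8.2);print(p);go(p,Rt)"
```

```text
time: 8.7
tool_pos: [499.9, 341.5, 269.4]
tcp_rot: [3.141, 0.0, 3.034]
contact_force: [-0.2, 0.8, -2.0]
grip_width: 17.4
finger_force: 30.0
17.410614131390307 29.97092306613922
[612.7269103  -69.0125296  142.11044374]
t 8.7 SHIFT(tool units, before turn) [ -5.21 -13.2    4.24] TURN [ 0.76  7.49 -2.8 ] | shift after turn [ -4.27 -13.97   2.43]
[652.61919813 -65.3018876  211.35520172]
t 8.7 SHIFT(tool units, before turn) [ -6.52 -12.93   1.93] TURN [ 0.76  7.49 -2.8 ] | shift after turn [ -4.27 -13.97  -0.24]
```

```bash
python3 -m pendant '[-0.3,-0.7,0,0,0,0,1,-0.5,-1,0,0,0,0,1,-0.5,-1,0,0,0,0,1,-0.5,-1,0,0,0,0,1,-0.5,-1,0,0,0,0,1,-0.5,-1,0,0,0,0,1,-0.5,-1,0,0,0,0,1,-0.5,-1,0,0,0,0,1,-0.5,-1,0,0,0,0,1,-0.5,-1,0,0,0,0,1,-0.5,-1,0,0,0,0,1,-0.5,-1,0,0,0,0,1]'; python3 -m pendant '[-0.5,-0.9,0,0,0,0,1,-0.4,-0.4,0,0.1,0.94,-0.35,1,0,0,0,0.1,0.94,-0.35,1,0,0,0,0.1,0.94,-0.35,1,0,0,0,0.1,0.94,-0.35,1,0,0,0,0.1,0.94,-0.35,1,0,0,0,0.1,0.94,-0.35,1,0,0,0,0.1,0.94,-0.35,1,0,0,0,0.1,0.94,-0.35,1,0,0,0,0,0,0,1,0,0,0,0,0,0,1]'; python3 -c "
from place import *
import sys;sys.path.insert(0,'.')
p,Rt=tgt('right',-27,60,8.2);go(p,Rt);where('right')
img=capture('wrist');save('g.png',cv2.resize(img,(800,600)))"
```

```text
time: 9.9
tool_pos: [635.7, -27.3, 268.0]
tcp_rot: [3.141, 0.0, 3.034]
contact_force: [1.3, 0.3, -0.7]
grip_width: 17.0
finger_force: 30.0
time: 11.0
tool_pos: [658.6, -67.7, 266.3]
tcp_rot: [-3.138, -0.527, -3.05]
contact_force: [-1.1, -0.9, -1.9]
grip_width: 17.1
finger_force: 30.0
t 11.0 SHIFT(tool units, before turn) [-0.76  0.11  4.68] TURN [-0.04 -0.03 -0.02] | shift after turn [-0.75  0.1   4.68]
TCP in block [ -4.4   2.9 192.3]
```

View pics/g.png

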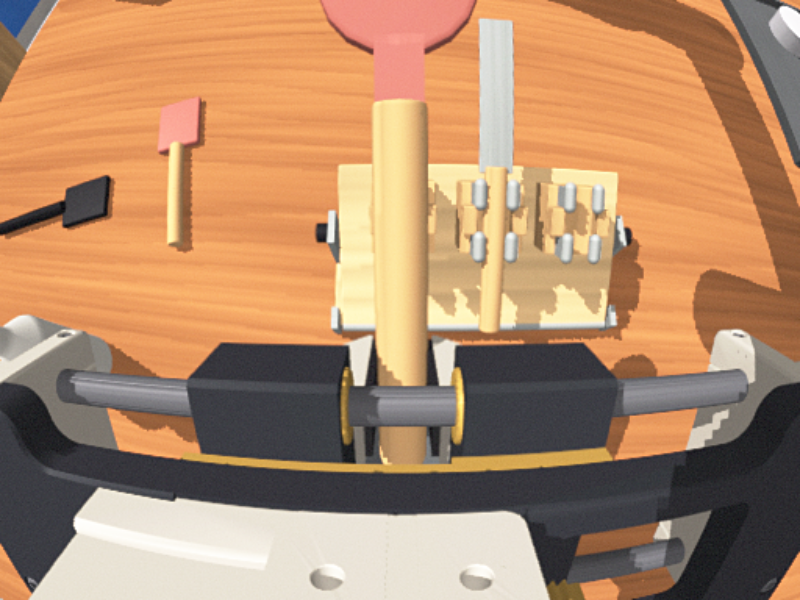

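The spoon is held straight (its centre line is near column 256 native), with no droop judging by handle width. I'll check the predicted lip pixels against this view.

```bash
python3 -c "
from place import *
np.set_printoptions(precision=1,suppress=True)
p=np.load('p.npy');m=camera_model('wrist')
for s,x,a,b in(('mid',44,(480,193),(513,193)),('mid',4,(479,246),(511,246)),('left',44,(569,197),(598,198)),('left',4,(565,248),(593,248))):
  T=blk(p,s)
  for y,q in((12,a),(-12,b)): print(s,x,y,proj('wrist',T[:3,3]+T[:3,:3]@[x,y,6.5],m)*1.5625-q)
o,d=ray('wrist',(400/1.5625,100/1.5625),m);ob=get_obs();R0=R.from_euler('xyz',ob['tcp_rot'])
o=R0.inv().apply(o-ob['tool_pos']);d=R0.inv().apply(d);print('handle end in tool',o+d*(-17.2-o[2])/d[2])"
```

```text
mid 44 12 [2.4 3.7]
mid 44 -12 [0.6 4.5]
mid 4 12 [1.9 3.2]
mid 4 -12 [0.5 3.6]
left 44 12 [1.5 2.8]
left 44 -12 [0.3 3.3]
left 4 12 [2.4 2.5]
left 4 -12 [1.8 3.2]
handle end in tool [ 90.7   0.7 -17.2]
```

```bash
python3 -m pendant '[-0.65,0.07,0.6,0,0,0,1,0,0,1,0,0,0,1,0,0,1,0,0,0,1,0,0,1,0,0,0,1,0,0,0.9,0,0,0,1,0,0,0.6,0,0,0,1,0,0,0.4,0,0,0,1,0,0,0.2,0,0,0,1,0,0,0,0,0,0,1]'; python3 -c "
from place import *
p,Rt=tgt('right',-24,14,8.2);go(p,Rt);where('right');print(get_obs()['contact_force'])"
```

```text
time: 11.95
tool_pos: [588.8, -72.6, 111.1]
tcp_rot: [-3.138, -0.525, -3.051]
contact_force: [0.5, -0.4, -1.8]
grip_width: 16.8
finger_force: 30.0
t 11.95 SHIFT(tool units, before turn) [-0.08  0.05  0.57] TURN [-0.04 -0.01 -0.03] | shift after turn [-0.08  0.05  0.57]
TCP in block [-21.6   1.4  22.9]
[ 0.53250275 -0.36149407 -1.84897824]
```

```bash
python3 -m pendant '[0,0.02,0,0,1,0,1,0,0,0,0,1,0,1,0,0,0,0,1,0,1,-0.08,0,0.4,0,0,0,1,-0.06,0,0.3,0,0,0,1,-0.02,0,0.1,0,0,0,1,0,0,0,0,0,0,1]'; python3 -c "
from place import *
where('right')"
python3 -m pendant '[-0.02,0,0.1,0,0,0,1,-0.02,0,0.1,0,0,0,1,0,0,0,0,0,0,1]'; python3 -c "
from place import *
where('right')"
```

```text
time: 12.65
tool_pos: [577.0, -73.8, 89.8]
tcp_rot: [-3.136, -0.734, -3.052]
contact_force: [1.9, -3.9, 0.3]
grip_width: 16.8
finger_force: 30.0
TCP in block [-22.    1.4  -1.5]
time: 12.95
tool_pos: [573.5, -73.9, 83.8]
tcp_rot: [-3.137, -0.736, -3.051]
contact_force: [1.5, -5.1, 0.7]
grip_width: 17.2
finger_force: 30.1
TCP in block [-22.    1.3  -8.5]
```

```bash
python3 -m pendant '[0,-0.05,0,0,0,0,1,0,0,0,0,0,0,1]';python3 -m pendant '[-0.02,0,0.1,0,0,0,1,0,0,0,0,0,0,1]'; python3 -c "
from place import *
where('right')"
```

```text
time: 13.15
tool_pos: [573.5, -74.8, 83.7]
tcp_rot: [-3.139, -0.737, -3.051]
contact_force: [1.1, -1.6, -0.3]
grip_width: 17.1
finger_force: 30.0
time: 13.35
tool_pos: [571.8, -75.0, 80.8]
tcp_rot: [-3.138, -0.737, -3.051]
contact_force: [1.7, -1.2, 1.4]
grip_width: 16.8
finger_force: 30.0
TCP in block [-22.    2.1 -12. ]
```

```bash
python3 -m pendant '[-0.02,0,0.1,0,0,0,1,0,0,0,0,0,0,1]'; python3 -c "
from place import *
where('right');save('h.png',cv2.resize(capture('wrist'),(800,600)))"
```

```text
time: 13.55
tool_pos: [570.2, -75.2, 78.1]
tcp_rot: [-3.138, -0.737, -3.051]
contact_force: [1.2, -1.3, 1.0]
grip_width: 16.5
finger_force: 30.0
TCP in block [-21.9   2.2 -15.1]
```

View pics/h.png

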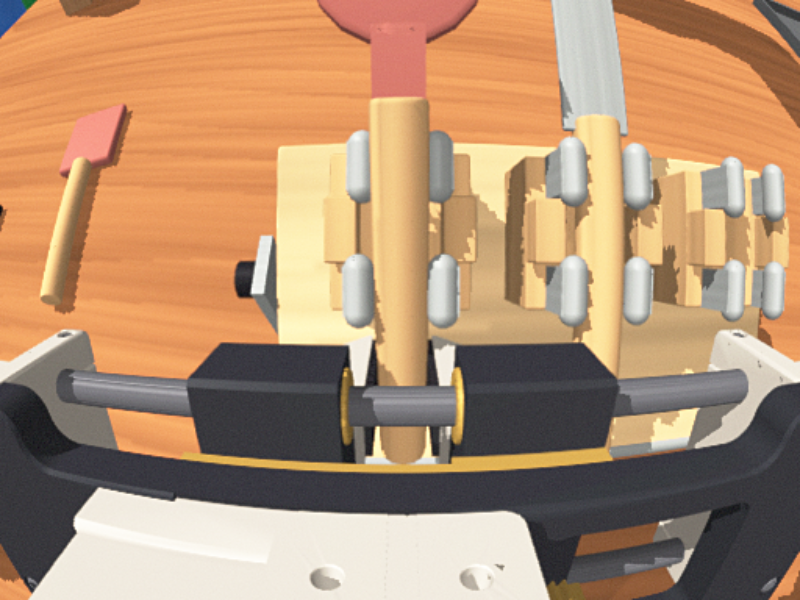

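The view shows the spoon handle between the lower lips (native (229,186) and (284,186)), with the lips spread to their widest, so it is partway in. I'll press a bit further.

```bash
for i in 1 2 ; do python3 -m pendant '[-0.02,0,0.1,0,0,0,1,0,0,0,0,0,0,1]' | grep -E "pos|force"; done; python3 -c "
from place import *
where('right');print(get_obs()['moment'])"
```

```text
tool_pos: [569.5, -75.4, 76.5]
contact_force: [3.1, -0.5, 6.4]
finger_force: 30.0
tool_pos: [568.4, -75.5, 74.2]
contact_force: [5.1, -0.6, 7.8]
finger_force: 30.0
TCP in block [-22.3   2.4 -19.4]
[-0.0238037  -0.12309537  0.15052427]
```

```bash
python3 -m pendant '[0.02,0,-0.1,0,0,0,1,0,0,0,0,0,0,0.2,0,0,0,0,0,0,0.2,0,0,0,0,0,0,0.2,0,0,0,0,0,0,0.2,0.04,0,-0.2,0,0,0,0.2,0.2,0,-1,0,0,0,0.2,0.2,0,-1,0,-1,0,0.2,0.2,0,-1,0,-1,0,0.2,0,0,-0.4,0,-1,0,0.2,0,0,0,0,0,0,0.2,0,0,0,0,0,0,0.2]'; python3 -c "
from place import *
where('right');img=capture('wrist');save('i.png',cv2.resize(img,(800,600)))"
```

```text
time: 15.2
tool_pos: [623.4, -70.0, 170.9]
tcp_rot: [-3.138, -0.529, -3.05]
contact_force: [0.5, 0.0, -0.4]
grip_width: 36.7
finger_force: 0.0
TCP in block [-21.7   2.   92. ]
```

View pics/i.png

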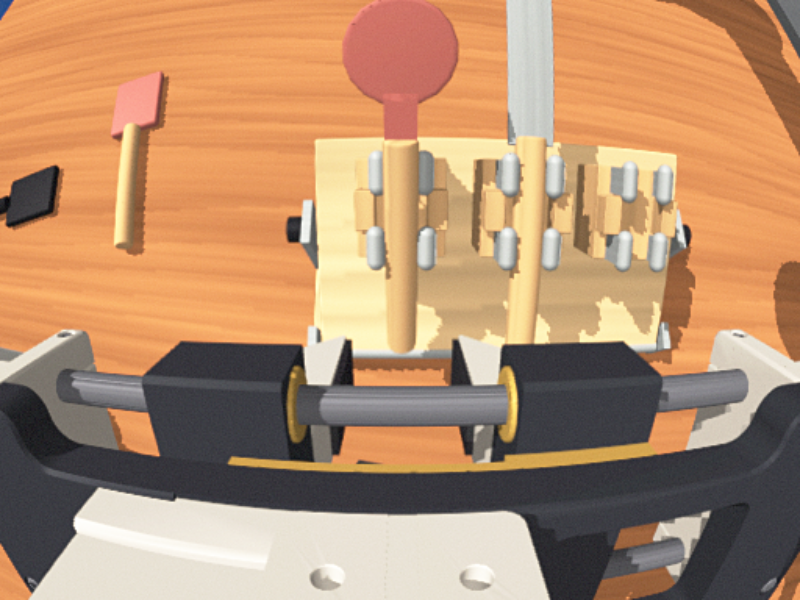

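The lower clip holds the spoon: the handle lies between the low lips at native (240,159) and (273,159). The head is still proud, with the butt at (257,225). Next I'll shut the fingers, move over the upper clip and press.

```bash
python3 -m pendant '[0.8,0,0,0,0,0,1,0.8,0,0,0,0,0,1,0.72,0,0,0,0,0,1,0,0,0.8,0,0,0,1,0,0,0.8,0,0,0,1,0,0,0.4,0,0,0,1,0,0,0.1,0,0,0,1,0,0,0,0,0,0,1]'; python3 -c "
from place import *
where('right')"
```

```text
time: 16.05
tool_pos: [532.2, -78.5, 150.3]
tcp_rot: [-3.139, -0.53, -3.049]
contact_force: [2.6, 0.1, 0.8]
grip_width: 0.5
finger_force: 1.1
TCP in block [47.2  2.  28.3]
```

```bash
for i in 1 2 3 4; do python3 -m pendant '[0,0,0.1,0,0,0,1,0,0,0,0,0,0,1]' | grep -E "pos|contact"; python3 -c "
from place import *
where('right')"; done
```

```text
tool_pos: [531.3, -78.8, 148.8]
contact_force: [1.2, -0.6, 0.7]
TCP in block [47.3  2.2 26.5]
tool_pos: [529.3, -78.9, 146.1]
contact_force: [0.4, 0.4, 1.2]
TCP in block [47.7  2.1 23.2]
tool_pos: [527.6, -79.1, 143.3]
contact_force: [0.1, -0.4, 0.4]
TCP in block [47.8  2.2 19.9]
tool_pos: [526.1, -79.2, 140.4]
contact_force: [0.6, -0.4, -0.0]
TCP in block [47.6  2.1 16.7]
```

```bash
for i in 1 2 3; do python3 -m pendant '[0,0,0.08,0,0,0,1,0,0,0,0,0,0,1]' | grep -E "pos|contact"; python3 -c "
from place import *
where('right')"; done
```

```text
tool_pos: [524.9, -79.3, 138.3]
contact_force: [0.4, -0.1, -0.3]
TCP in block [47.6  2.1 14.3]
tool_pos: [523.8, -79.5, 136.4]
contact_force: [-0.3, 0.7, -0.1]
TCP in block [47.7  2.2 12.1]
tool_pos: [523.1, -79.6, 135.0]
contact_force: [1.4, -1.2, 1.3]
TCP in block [47.5  2.2 10.5]
```

```bash
for i in 1 2 3; do python3 -m pendant '[0,0,0.06,0,0,0,1,0,0,0,0,0,0,1]' | grep -E "contact"; python3 -c "
from place import *
where('right')"; done
```

```text
contact_force: [3.9, 1.5, 9.2]
TCP in block [47.5  2.4 10.2]
contact_force: [7.1, 2.7, 17.6]
TCP in block [47.5  2.4 10. ]
contact_force: [9.1, 2.5, 25.4]
TCP in block [47.4  2.5  9.9]
```

```bash
python3 -m pendant '[0,0,-0.5,0,0,0,1,0,0,-1,0,0,0,1,0,0,-1,0,0,0,1,-1,0,0,0,0,0,1,-1,0,0,0,0,0,1,0,0,0,0,0,0,1,0,0,0,0,0,0,1]' | grep -E "time|pos"; cat > mask.py <<'E'
from place import *
def chk(t,side):
    where(side);m=camera_model('wrist');capture('wrist');T=blk(np.load('p.npy'),side)
    for r in regions_of('wrist',t)[:3]:
        M=np.array(r['pixels']);v,u=np.nonzero(M)
        if len(v)<500: continue
        print(round(r['score'],2),len(v),'rows',v.min(),v.max(),[(k,int(M[k].sum()),round(float(np.nonzero(M[k])[0].mean()),1)) for k in range(v.min(),v.max()+1,8) if M[k].any()])
    for x,z in((135,1),(65,9),(-65,0)): 
        print(x,'home',np.round(proj('wrist',T[:3,3]+T[:3,:3]@[x,0,z],m),1),end=' ')
        a=[proj('wrist',T[:3,3]+T[:3,:3]@[x,s*9,0],m) for s in(-1,1)];print('w',np.round(abs(a[0]-a[1])[0],1))
E
python3 -c "
from mask import *
chk('spoon','right')"
```

```text
time: 18.75
tool_pos: [608.9, -71.4, 163.5]
TCP in block [-12.8   2.   78.3]
0.46 2651 rows 115 178 [(115, 12, 380.5), (123, 31, 394.8), (131, 31, 394.5), (139, 44, 397.0), (147, 67, 406.0), (155, 67, 405.0), (163, 37, 394.2), (171, 28, 393.3)]
0.31 1632 rows 111 177 [(111, 4, 230.5), (119, 16, 256.0), (127, 16, 256.0), (135, 23, 256.9), (143, 43, 255.8), (151, 42, 256.0), (159, 26, 258.3), (167, 15, 257.9), (175, 13, 254.3)]
135 home [258.2  11.6] w 22.8
65 home [258.2  96.7] w 23.0
-65 home [258.1 248.8] w 20.3
```

```bash
python3 -c "
from mask import *
for c in ('wrist','top','side'):
  img=capture(c);h=cv2.cvtColor(img,cv2.COLOR_RGB2HSV)
  M=(((h[...,0]<6)|(h[...,0]>172))&(h[...,1]>90)&(h[...,2]>100)).astype(np.uint8)
  n,l,s,ce=cv2.connectedComponentsWithStats(M)
  for i in range(1,n):
    if s[i][4]>30: print(c,s[i],ce[i])
# brightness profile along rows across the handle in wrist
img=capture('wrist')
for r in (100,120,135,150,165,190): print(r,img[r,225:290:2].astype(int).sum(1)//3)
"
```

```text
wrist [ 224   19   66   84 3716] [256.39962325  54.85683531]
wrist [ 67  50  34  44 940] [84.58617021 70.66808511]
top [378 142  10  10  73] [382.49315068 146.49315068]
top [268 207  15  20 185] [274.55135135 217.2972973 ]
top [348 233  21  24 341] [357.8856305  244.91202346]
side [221 186  19  13 165] [228.83030303 192.47272727]
side [313 273  12  12 119] [318.5210084  278.60504202]
side [189 294  30  25 456] [203.31578947 305.82894737]
100 [216 215 216 216 218 217 218 219 219 220 219 170 169 170 168 168 172 172
 167 167 169 220 177 161 159 159 158 163 163 160 159 163 159]
120 [215 204 205 209 212 208 221 220 198 161 129 124 117 212 213 213 205 198
 183 165 138 211 224 217 197 164 120 159 151 152 218 144 156]
135 [205 199 202 205 202 190 174 180 153 127 112 125 175 208 211 211 208 196
 184 164 138 152 178 175 151 120 112 136 139 141 141 205 161]
150 [220 192 197 199 203 200 204 114 154 156 166 210 205 211 213 211 205 195
 181 164 137 117 152 143 128 192 196 198 202 198 198 165 159]
165 [227 220 195 199 209 194 227 232 220 180 141 109 177 211 212 209 202 195
 180 161 140 214 230 231 211 166 148 160 153 160 157 177 171]
190 [214 213 215 213 216 217 216 215 216 217 209 114 208 211 211 211 209 196
 180 161 133 131 156 153 156 157 160 157 157 157 160 161 158]
```

The spoon is home: both clip cross-sections (native rows 120 and 165) look the same, with the lips overlapping the handle edge. The head outline also fits zero tilt and x about -7 mm. Now the scraper.

```bash
python3 -c "
from place import *
from go import down
go([500,-335,220],down(np.pi+.24))"
```

```text
t 19.05 SHIFT(tool units, before turn) [ 4.73 -8.41  0.69] TURN [ 0.51 -7.52 -2.07] | shift after turn [ 5.62 -7.66 -1.8 ]
```

```bash
python3 -m pendant '[0,0,-0.8,0.06,-0.94,-0.26,-0.3,0,0,-0.8,0.06,-0.94,-0.26,-0.3,0,0,-0.8,0.06,-0.94,-0.26,-0.3,0,0,-0.5,0.06,-0.94,-0.26,-0.3,0,0,0,0.06,-0.94,-0.26,-0.3,0,0,0,0.06,-0.94,-0.26,-0.3,0,0,0,0.06,-0.94,-0.26,-0.3,0,0,0,0.06,-0.94,-0.26,-0.3,0,0,0,0,0,0,-0.3]' | grep -E "time|pos|rot"; python3 -c "
from place import *
from go import down
go([500,-335,160],down(np.pi+.24))"
```

```text
time: 19.95
tool_pos: [644.7, -67.7, 245.1]
tcp_rot: [3.14, 0.001, -2.902]
t 19.95 SHIFT(tool units, before turn) [ 6.8  -7.51  2.82] TURN [ 0.03  0.01 -0.  ] | shift after turn [ 6.8  -7.51  2.84]
```

```bash
python3 -m pendant '[0.7,-0.75,0,0,0,0,-0.3,0.9,-1,0,0,0,0,-0.3,0.9,-1,0,0,0,0,-0.3,0.9,-1,0.2,0,0,0,-0.3,0.9,-1,0.6,0,0,0,-0.3,0.9,-1,0.7,0,0,0,-0.3,0.9,-1,0.7,0,0,0,-0.3,0.7,-0.76,0.62,0,0,0,-0.3,0,0,0,0,0,0,-0.3,0,0,0,0,0,0,-0.3]' | grep -E "time|pos|rot"; python3 -c "
from uten import *
see('scraper')
m=camera_model('wrist');img=capture('wrist');h=cv2.cvtColor(img,cv2.COLOR_RGB2HSV)
M=(((h[...,0]<6)|(h[...,0]>172))&(h[...,1]>90)&(h[...,2]>100)).astype(np.uint8)
n,l,s,ce=cv2.connectedComponentsWithStats(M)
for i in range(1,n):
    if s[i][4]>200: print('red',s[i],ce[i],onz('wrist',ce[i],1,m))"
```

```text
time: 20.95
tool_pos: [501.2, -335.1, 158.1]
tcp_rot: [3.138, -0.002, -2.903]
scraper [([64.3, 135.1], 0.69, array([ 507.4, -568.5,    9. ])), ([254.1, 146.8], 0.57, array([ 474. , -342.9,    9. ]))]
scraper_head [([132.9, 129.5], 0.61, array([ 484.2, -476.3,    9. ])), ([255.3, 49.9], 0.58, array([ 375.8, -365.5,    9. ]))]
region 0.77 4269 butt [ 531.4 -642.7] tip [ 475.2 -441.9] len 208.50089839392086 yaw-pi -1.2981405042922152
handle butt [ 531.2 -642.8] yaw-pi -1.3031269192749548 x=-27 at [ 521.1 -606.1] width 21.445505303491835
red [226  19  54  67 748] [262.   66.6] [ 391.9 -354.3    1. ]
```

```bash
python3 -c "
from uten import *
m=camera_model('wrist');img=capture('wrist');lab=cv2.cvtColor(img,cv2.COLOR_RGB2LAB).astype(float)
print(img[147,240:272:2].tolist());print(img[50,220:290:5].tolist())
c=lab[147,252:257].mean(0)
M=(np.linalg.norm((lab-c)*[.5,1,1],axis=2)<16).astype(np.uint8)
n,l,s,ce=cv2.connectedComponentsWithStats(M);i=l[147,254];print(s[i],ce[i])
v,u=np.nonzero(l==i);P=np.array([onz('wrist',q,9,m)[:2] for q in zip(u,v)])
c=P.mean(0);V=np.linalg.svd(P-c,full_matrices=False)[2];d=V[0]*(1 if V[0][0]<0 else -1);s=(P-c)@d
print('butt',c+d*s.min(),'end',c+d*s.max(),np.ptp(s),'yaw-pi',np.arctan2(-d[1],-d[0]),'x-27',c+d*(s.min()+38),c+d*(s.max()-92),'w',4*np.std((P-c)@[-d[1],d[0]]))"
```

```text
[[246, 169, 103], [248, 176, 111], [247, 174, 109], [246, 173, 106], [255, 245, 177], [255, 243, 182], [255, 249, 189], [255, 249, 194], [255, 245, 181], [254, 235, 166], [247, 208, 140], [207, 159, 107], [158, 113, 75], [161, 104, 66], [157, 98, 58], [232, 146, 88]]
[[239, 161, 98], [250, 155, 141], [254, 186, 168], [254, 181, 163], [254, 183, 163], [254, 183, 163], [254, 183, 164], [254, 180, 161], [254, 179, 159], [254, 177, 159], [254, 178, 162], [254, 178, 162], [158, 100, 64], [249, 176, 110]]
[ 245   83   17  124 1532] [253.2 142.7]
butt [ 538.7 -325.1] end [ 411.9 -360.8] 131.7439085227178 yaw-pi 0.2744611085989586 x-27 [ 502.2 -335.4] [ 500.5 -335.9] w 14.966745146507549
```

```bash
python3 -c "
from go import *
go([501.2,-334.8,1.5],down(np.pi+.27))"
```

```text
t 21.25 SHIFT(tool units, before turn) [ 0.04 -0.03  5.25] TURN [ 0.02 -0.01 -0.4 ] | shift after turn [ 0.04 -0.02  5.25]
```

```bash
python3 -m pendant '[0.04,-0.02,0.8,0,0,-0.4,-0.3,0,0,1,0,0,0,-0.3,0,0,1,0,0,0,-0.3,0,0,1,0,0,0,-0.3,0,0,0.9,0,0,0,-0.3,0,0,0.5,0,0,0,-0.3,0,0,0.05,0,0,0,0.2,0,0,0,0,0,0,1,0,0,0,0,0,0,1,0,0,0,0,0,0,1,0,0,0,0,0,0,1,0,0,0,0,0,0,1]' && python3 -m pendant '[0,0,0,0,0,0,1,0,0,-0.3,0,0,0,1,0,0,-0.7,0,0,0,1,0,0,-1,0,0,0,1,0,0,-1,0,0,0,1,0,0,-1,0,0,0,1,0,0,-1,0,0,0,1,0,0,-1,0,0,0,1,0,0,-1,0,0,0,1,0,0,-1,0,0,0,1,0,0,-1,0,0,0,1,0,0,-0.5,0,0,0,1]'; python3 -c "
from place import *
p,Rt=tgt('left',-22,180,8.2);print(p);go(p,Rt)"
```

```text
time: 22.45
tool_pos: [500.2, -335.2, 1.0]
tcp_rot: [3.139, -0.001, -2.873]
contact_force: [-0.2, -0.4, 0.8]
grip_width: 17.0
finger_force: 30.0
time: 23.65
tool_pos: [500.9, -336.1, 289.5]
tcp_rot: [-3.141, 0.002, -2.873]
contact_force: [0.0, 0.8, -1.5]
grip_width: 17.1
finger_force: 30.0
[650.30326881  75.08703349 239.8260167 ]
t 23.65 SHIFT(tool units, before turn) [-8.43 11.9   1.65] TURN [-0.67  7.52  2.45] | shift after turn [-6.22 13.18 -1.69]
```

```bash
python3 -m pendant '[-0.4,0.6,0,0,0,0,1,-0.7,1,0,0,0,0,1,-0.7,1,0,0,0,0,1,-0.7,1,0,0,0,0,1,-0.7,1,0,0,0,0,1,-0.7,1,0,0,0,0,1,-0.7,1,0,0,0,0,1,-0.7,1,0,0,0,0,1,-0.7,1,0,0,0,0,1,-0.7,1,0,0,0,0,1,-0.7,1,0,0,0,0,1,-0.7,0.9,0,0,0,0,1]' | grep pos; python3 -m pendant '[-0.33,0.4,0.3,0,0,0,1,0,0,0.3,-0.08,0.94,0.3,1,0,0,0.3,-0.08,0.94,0.3,1,0,0,0,-0.08,0.94,0.3,1,0,0,0,-0.08,0.94,0.3,1,0,0,0,-0.08,0.94,0.3,1,0,0,0,-0.08,0.94,0.3,1,0,0,0,-0.08,0.94,0.3,1,0,0,0,-0.08,0.94,0.3,1,0,0,0,0,0,0,1,0,0,0,0,0,0,1]'; cat > lips.py <<'E'
from place import *
np.set_printoptions(precision=1,suppress=True)
where('left');p,Rt=tgt('left',-22,60,8.2);go(p,Rt)
m=camera_model('wrist');img=capture('wrist');P=np.load('p.npy')
print('force/grip',get_obs()['grip_width'])
T=blk(P,'left')
hsv=cv2.cvtColor(img,cv2.COLOR_RGB2HSV)
G=((hsv[...,1]<60)&(hsv[...,2]>110)).astype(np.uint8)
n,l,s,ce=cv2.connectedComponentsWithStats(G)
for sd in('left','mid','right'):
  T=blk(P,sd)
  for x in(44,4):
    for y in(12,-12):
      q=proj('wrist',T[:3,3]+T[:3,:3]@[x,y,6.5],m)
      j=[i for i in range(1,n) if 60<s[i][4]<1500 and np.linalg.norm(ce[i]-q)<14]
      print(sd,x,y,q,[(ce[i]-q,int(s[i][4]),s[i][2:4].tolist()) for i in j])
# handle edges
for r in(60,80,100,140,180,210):
  print(r,img[r,230:282:2].astype(int).sum(1)//3)
np.save('img.npy',img)
E
python3 lips.py
```

```text
tool_pos: [643.3, 63.0, 287.0]
time: 25.95
tool_pos: [649.4, 74.9, 258.1]
tcp_rot: [3.139, -0.528, -3.043]
contact_force: [-0.3, -0.3, -1.5]
grip_width: 17.0
finger_force: 30.0
TCP in block [-12.1   0.1 187.2]
t 25.95 SHIFT(tool units, before turn) [-0.3  0.   4.5] TURN [-0.  -0.   0.1] | shift after turn [-0.3  0.   4.5]
force/grip 17.363392647636367
left 44 12 [245.7 118.5] []
left 44 -12 [266.9 118.6] []
left 4 12 [245.7 153.2] []
left 4 -12 [266.6 153.3] []
mid 44 12 [185.1 119.4] [(array([-2.3, -1.5]), 155, [9, 21])]
mid 44 -12 [205.4 118.9] [(array([-1.3, -1.5]), 169, [10, 21])]
mid 4 12 [186.2 153.5] [(array([-2.3, -1.2]), 152, [9, 20])]
mid 4 -12 [206.2 153.3] [(array([-1.2, -1.6]), 165, [9, 21])]
right 44 12 [129.8 121.9] [(array([-2.4, -1.1]), 131, [9, 19])]
right 44 -12 [148.  120.9] [(array([-1.4, -1.6]), 146, [12, 20])]
right 4 12 [131.8 154.6] [(array([-3.3,  0.2]), 160, [14, 22])]
right 4 -12 [149.7 154.1] [(array([-1.3, -1.5]), 140, [9, 20])]
60 [175 175 178 175 175 174 176 174 172 174 174 175 172 174 171 176 175 173
 176 175 173 176 169 175 175 173]
80 [179 177 174 177 175 215 219 211 209 213 215 218 215 213 210 207 200 188
 177 164 149 132 141 172 171 171]
100 [162 169 164 168 166 217 219 212 210 214 215 217 217 214 208 208 200 188
 180 165 147 127 158 232 228 226]
140 [173 171 211 200 201 208 216 212 209 214 216 215 218 214 211 205 200 185
 178 167 145 130 149 166 173 176]
180 [172 171 172 167 167 196 220 216 209 215 217 219 215 214 211 205 201 188
 176 159 141 126 150 176 174 173]
210 [106 107 107 106 104 160 213 214 213 211 217 217 216 214 209 204 193 187
 173 158 143 124 112 116 117 116]
```

```bash
python3 -m pendant '[-0.3,-0.053,0.6,0,0,0.1,1,0,0,1,0,0,0,1,0,0,1,0,0,0,1,0,0,1,0,0,0,1,0,0,0.9,0,0,0,1,0,0,0.6,0,0,0,1,0,0,0.33,0,1,0,1,0,0,0,0,1,0,1,0,0,0,0,1,0,1,-0.08,0,0.4,0,0,0,1,-0.06,0,0.3,0,0,0,1,0,0,0,0,0,0,1]'; python3 -c "
from place import *
where('left')"
```

```text
time: 27.2
tool_pos: [563.6, 65.4, 96.4]
tcp_rot: [-3.139, -0.736, -3.052]
contact_force: [0.2, 0.2, -1.0]
grip_width: 17.0
finger_force: 30.0
TCP in block [-18.3   1.6   4. ]
```

```bash
python3 -m pendant '[-0.12,0,0.15,0,0,0,1,0,0,0,0,0,0,1]' | grep contact; for i in 1 2 3 4; do python3 -m pendant '[-0.02,0,0.1,0,0,0,1,0,0,0,0,0,0,1]' | grep -E "contact"; python3 -c "
from place import *
where('left')"; done
```

```text
contact_force: [1.5, -3.1, 0.2]
contact_force: [2.6, -2.8, 1.0]
TCP in block [-21.8   1.3  -4. ]
contact_force: [2.3, -4.2, 0.0]
TCP in block [-21.7   1.5  -7.8]
contact_force: [1.4, -3.6, 1.0]
TCP in block [-21.5   1.3 -10.9]
contact_force: [0.5, -4.2, 1.2]
TCP in block [-21.5   1.2 -14. ]
```

Same behaviour as with the spoon. A small sideways correction toward −y, then press on.

```bash
python3 -m pendant '[0,-0.04,0,0,0,0,1,0,0,0,0,0,0,1]' | grep contact; for i in 1 2; do python3 -m pendant '[-0.02,0,0.1,0,0,0,1,0,0,0,0,0,0,1]' | grep -E "contact"; python3 -c "
from place import *
where('left')"; done
```

```text
contact_force: [0.5, -1.3, 1.8]
contact_force: [3.3, -0.8, 4.9]
TCP in block [-21.7   2.1 -15.9]
contact_force: [5.7, 0.2, 7.6]
TCP in block [-21.9   2.2 -18.2]
```

```bash
python3 -m pendant '[-0.01,0,0.06,0,0,0,1,0,0,0,0,0,0,1]' | grep contact; python3 -m pendant '[0.02,0,-0.1,0,0,0,1,0,0,0,0,0,0,0.2,0,0,0,0,0,0,0.2,0,0,0,0,0,0,0.2,0,0,0,0,0,0,0.2,0.04,0,-0.2,0,0,0,0.2,0.2,0,-1,0,0,0,0.2,0.2,0,-1,0,-1,0,0.2,0.2,0,-1,0,-1,0,0.2,0,0,-0.4,0,-1,0,0.2,0,0,0,0,0,0,0.2,0,0,0,0,0,0,0.2]' | grep -E "time|width|contact"; cat > prof.py <<'E'
from place import *
import sys
where(sys.argv[1])
m=camera_model('wrist');img=capture('wrist');h=cv2.cvtColor(img,cv2.COLOR_RGB2HSV)
M=(((h[...,0]<6)|(h[...,0]>172))&(h[...,1]>70)&(h[...,2]>100)).astype(np.uint8)
n,l,s,ce=cv2.connectedComponentsWithStats(M)
for i in range(1,n):
    if s[i][4]>300: print('red',s[i],ce[i])
T=blk(np.load('p.npy'),sys.argv[1])
for x,z in((135,1),(65,9),(44,0),(4,0),(-65,0)): 
    a=[proj('wrist',T[:3,3]+T[:3,:3]@[x+1.7,k*9+1.7,0],m) for k in(-1,1)]
    print(x,'home',np.round(proj('wrist',T[:3,3]+T[:3,:3]@[x+1.7,1.7,z],m),1),'w',np.round(abs(a[0]-a[1])[0],1))
for r in range(90,215,8): print(r,' '.join(map(str,img[r,228:288:2].astype(int).sum(1)//3)))
np.save('img.npy',img)
E
python3 prof.py left
```

```text
contact_force: [6.4, -0.4, 8.6]
time: 30.2
contact_force: [0.4, 1.0, -0.1]
grip_width: 37.0
TCP in block [-21.3   2.3  91.3]
red [ 217    0   79   91 6851] [255.87447088  43.85257627]
red [  79   28   50   76 2502] [103.58113509  59.93605116]
135 home [256.    5.2] w 21.6
65 home [256.1  84.6] w 21.9
44 home [256.1 110.4] w 21.7
4 home [256.2 157.6] w 21.2
-65 home [256.4 232.4] w 19.7
90 105 108 105 98 101 100 101 97 108 228 227 219 207 209 211 213 214 214 216 202 104 106 108 110 108 108 108 106 106 103
98 169 172 169 173 166 135 140 129 148 213 199 195 197 195 190 184 170 153 143 127 125 140 131 135 221 229 226 226 226 227
106 207 211 214 219 170 162 180 204 173 213 201 194 201 196 190 180 168 154 144 128 130 152 148 140 128 153 161 168 164 233
114 210 211 216 216 219 229 225 202 170 212 201 193 197 199 192 180 167 152 140 129 135 152 145 139 128 156 162 166 168 174
122 210 211 213 209 199 190 188 159 138 210 205 195 197 199 194 179 170 150 140 130 125 138 136 125 115 140 142 142 142 153
130 205 206 208 209 207 200 123 165 165 206 207 196 196 198 189 181 169 150 143 129 181 166 145
[... 568 characters left out ...]
 131 177 200 199 192 179 166 147 136 116 178 215 205 167 127 146 160 154 157 162
178 166 172 173 167 166 169 167 165 165 151 143 182 203 198 189 180 162 143 136 124 172 169 170 167 168 168 166 169 168 171
186 171 172 176 176 174 171 177 174 173 175 208 200 201 195 191 179 159 145 131 135 175 174 175 172 174 172 173 174 171 171
194 177 176 175 180 176 179 176 177 175 177 204 198 201 198 189 177 163 142 132 139 173 173 176 181 177 175 175 175 178 175
202 169 171 168 169 172 171 169 169 170 172 203 203 204 198 188 176 164 140 128 182 226 222 224 225 224 229 169 168 168 170
210 176 179 177 179 181 177 182 179 180 178 204 204 202 200 186 176 159 146 126 193 231 230 229 230 229 230 226 198 172 175
```

Same picture as the spoon: the lower clip is in and the head is proud (handle 23 px wide at the top, 18 px at the butt). Now I'll press over the upper clip.

```bash
python3 -m pendant '[0.8,0,0,0,0,0,1,0.8,0,0,0,0,0,1,0.7,0,0,0,0,0,1,0,0,0.8,0,0,0,1,0,0,0.7,0,0,0,1,0,0,0.35,0,0,0,1,0,0,0,0,0,0,1]' | grep contact;  python3 -c "
from place import *
where('left')"; for i in 1 2 3 4 5 6; do python3 -m pendant '[0,0,0.1,0,0,0,1,0,0,0,0,0,0,1]' | grep -E "contact"; python3 -c "
from place import *
where('left')"; done
```

```text
contact_force: [0.1, -0.4, -0.0]
TCP in block [47.8  2.1 33. ]
contact_force: [0.2, -0.6, 0.1]
TCP in block [47.1  2.2 32.8]
contact_force: [0.2, -0.6, 0.7]
TCP in block [47.3  2.2 30.1]
contact_force: [0.6, 0.4, 0.6]
TCP in block [47.5  2.2 27.2]
contact_force: [-0.2, -0.9, 0.6]
TCP in block [47.6  2.2 23.9]
contact_force: [0.3, 0.0, 1.0]
TCP in block [47.6  2.2 20.7]
contact_force: [1.9, 0.2, -0.7]
TCP in block [47.4  2.1 17.5]
```

```bash
for i in 1 2 3 4 5 6; do python3 -m pendant '[0,0,0.07,0,0,0,1,0,0,0,0,0,0,1]' | grep -E "contact"; python3 -c "
from place import *
where('left')"; done
```

```text
contact_force: [-0.1, 0.4, -0.3]
TCP in block [47.5  2.2 15.5]
contact_force: [0.4, 0.5, 0.4]
TCP in block [47.5  2.2 13.6]
contact_force: [0.5, -0.6, 0.7]
TCP in block [47.5  2.2 11.6]
contact_force: [1.0, 0.4, 4.0]
TCP in block [47.4  2.2 10.4]
contact_force: [4.0, 0.5, 12.4]
TCP in block [47.3  2.3 10.1]
contact_force: [7.0, 1.7, 21.9]
TCP in block [47.3  2.3  9.9]
```

The tip meets a hard stop at handle-top height on both. I'll back off to above the middle and spend the last picture on both places next to the knife as a seated reference.

```bash
python3 -m pendant '[0,0,-0.5,0,0,0,1,0,0,-1,0,0,0,1,0,0,-1,0,0,0,1,-1,0,-1,0,0,0,1,-1,-0.8,0,0,0,0,1,0,-0.8,0,0,0,0,1,0,-0.75,0,0,0,0,1,0,0,0,0,0,0,1,0,0,0,0,0,0,1]' | grep -E "time|pos|contact"; python3 -c "
from place import *
where('left');img=capture('wrist');np.save('img.npy',img);s=capture('side');np.save('side.npy',s)
a=cv2.resize(img[0:190,146:366],(696,600),interpolation=cv2.INTER_CUBIC)[:330*600//330]
a=cv2.resize(img[20:200,150:370],(800,390) if 0 else (477,390),interpolation=cv2.INTER_CUBIC)
b=cv2.resize(s[150:225,215:285],(320,343),interpolation=cv2.INTER_CUBIC)
c=np.zeros((600,800,3),np.uint8)
w=cv2.resize(img[0:190,160:352],(480,475),interpolation=cv2.INTER_CUBIC);c[:475,:480]=w;c[:343,480:]=b
save('j.png',c)"
```

```text
time: 34.25
tool_pos: [618.3, -1.0, 191.1]
contact_force: [0.3, 0.5, 0.4]
TCP in block [-12.7  72.8 110.1]
```

View pics/j.png

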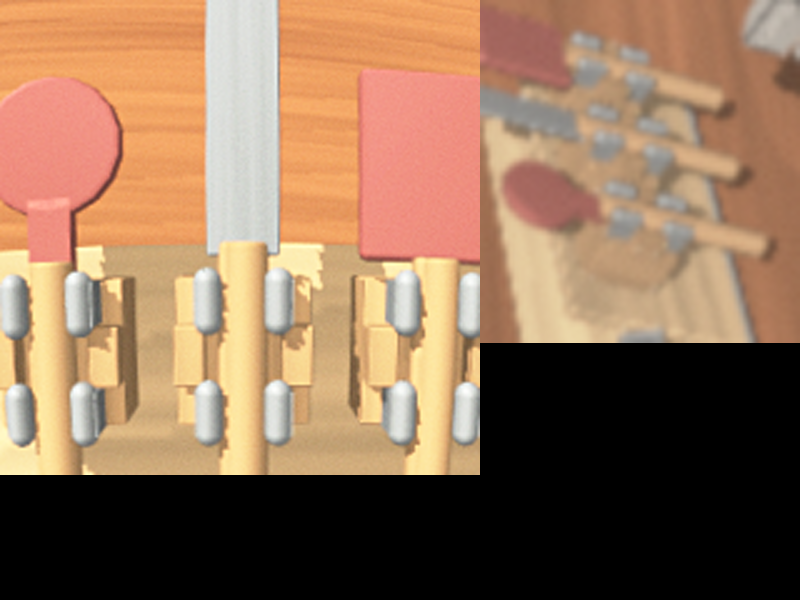

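In the wrist panel, spoon (53,350), knife (243,350) and scraper (435,350) sit alike. Their lips overlap the handle edges the same way and the handle widths match. In the side panel the three handles are parallel. Handle ends are 6–7 mm down-slope of the knife's, within 15 mm. Handing in.

```bash
python3 -c "
from plant import *
print(close_job())"
```

```text
the job is handed in; nothing more can be done
None
```

I handed the job in with the scraper in the left block and the spoon in the right; both look snapped home in both clips, with about 26 N the highest pressing force I read and the bowl, bottle and loaf tin left alone, but no verdict came back.

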